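# Snap-lock a connector in the hand press

## Task

Take the grey connector from the tray and stand it in the nest of the hand press, between the open jaws, with its orange latch pointing at one of the jaws (either one) and still out. Then squeeze the two blue handles together gently until the latch resists, gives and snaps home, and stop squeezing there: do not go on to crush the connector, and never push the latch with the fingers. Let the handles spring open again, leave the locked connector standing in the nest, and leave everything else where it is.

Things in the scene. Friction and masses are not known exactly. Their poses are not given: they have to be found in the camera images.
- press: Hand press screwed to the bench: pliers lying level on a 150 x 96 mm grey base. Origin on the table under the pivot; x points from the pivot to the jaws and nest, -x to the two blue handles, z up. The brass pad of the +y jaw sits on a set screw set differently each time, by up to 5 mm either way and not told, so the handle opening at which the latch gives varies by about 17 mm.
- nest (a point): Middle of the nest floor: 55 mm along the press's x from the pivot, 36 mm above the table. Floor 60 mm (press x) by 44 mm (y). Two walls 8 mm high, 19.5 mm behind and 21.5 mm ahead along press x, with flared lips (top 53 mm above the table), guide the connector; along y it stands free between the jaws, whose open faces are 22 mm (+y one 19.5 to 29.5 mm) from here, 42 to 66 mm above the table.
- handle_left: Left (+y) handle with its jaw: a round blue bar 13 mm thick, 50 to 138 mm behind the pivot, axis 54 mm above the table, free space below. It crosses at the pivot: its jaw is the steel one at -y. Body origin as the press's. A light spring (1.5 to 3 N at the grip point) holds it open; it turns at most 0.24 rad inwards, independently of the other.
- handle_right: Right (-y) handle, the mirror image; its jaw is the one at +y with the brass pad.
- grip_left (a point): Where to press the left handle: axis of the bar, 90 mm behind the pivot, 54 mm above the table. Open, it is 27.5 mm left of the press's middle line, so the handles measure 68 mm over their outsides here. The latch gives when they measure 28 to 47 mm.
- grip_right (a point): Same point on the right handle. As the handles close on the connector the force on each rises to 8 to 15 N, then drops to 2 to 4 N as the latch snaps home; about 1.5 mm more closing (both sides together) and the jaws bear hard on the connector: above about 17 N at a handle it is crushed.
- connector: Grey block 72 mm tall standing on the tray, 0.13 kg: housing 30 mm (x) by 24 mm (y); on its +y face an orange latch sticks out 8 mm, 18 mm above the underside. Origin: underside, mid of the 32 mm over both (housing y -16 to +8 mm, latch tip +16). In the nest its x lies along press x, either way round. Hold it by its x faces (30 mm apart), 40 mm or more above its underside.
- latch (a joint): How far the latch is pushed into the housing, m: 0 out, 0.0051 home. It resists up to about 14 N at 2 mm, gives at 4.2 mm and then snaps home and stays; let go earlier it springs back out.
- relay_a: Black relay 28 x 18 x 30 mm standing on the same tray; not to be disturbed. Origin under its middle.
- relay_b: White relay of the same size on the tray; not to be disturbed.
- tray: Low parts tray fixed to the bench: blue mat 220 mm (x) by 110 mm (y), its top 10 mm above the table, with a bare metal rim 14 mm high along both long edges. Origin under its middle. Connector and relays stand on it in a row along its x, 70 mm apart.
- cleaner: White bottle with red cap, 44 mm across, 100 mm tall, at the left; leave alone.
- spool: Metal spool 52 mm across, 40 mm tall, at the right; leave alone.
Mind the look-alikes: they are no part of the job. Several things have the shape of the connector; the one meant has the colours described above.

How it is judged (in metres and radians):
On the way, in this order (a step that is already met when the one before it is completed fails the run):
1. the connector stands in the nest, square to the press, latch still out, not held by the fingers (x of connector in the frame of nest between -0.008 and 0.008 m and y of connector in the frame of nest between -0.012 and 0.012 m and z of connector in the frame of nest below 0.003 m and angle between connector's own z axis and vertical below 0.1 rad and angle between the x axis of connector and the x axis of press, either way round below 0.3 rad and value of joint latch below 0.001 m and contact force between the fingers and connector below 0.2 N), for 0.2 s.
2. both jaws press on the connector in the nest, the latch starting to move (contact force between each of handle_left, handle_right and connector above 4 N and value of joint latch below 0.0045 m and z of connector in the frame of nest below 0.004 m).
3. the latch has snapped home in the nest (value of joint latch above 0.0046 m and z of connector in the frame of nest below 0.004 m), for 0.1 s.
At the end, for the whole second after the job is handed in: The latch is home (pushed in more than 4.6 of its 5.1 mm); the connector stands upright on the nest floor (within 8 mm along the press's x, 15 mm along its y and 3 mm in height, tilt under 0.1 rad), at rest; the handles have sprung open (grip points more than 50 mm apart) (value of joint latch above 0.0046 m and x of connector in the frame of nest between -0.008 and 0.008 m and y of connector in the frame of nest between -0.015 and 0.015 m and z of connector in the frame of nest below 0.003 m and angle between connector's own z axis and vertical below 0.1 rad and distance between grip_left and grip_right above 0.05 m and linear speed of connector below 0.02 m/s); the robot touches nothing.
It fails at once if the jaws crush the connector (more than 25 N from either jaw) (contact force between any of handle_left, handle_right and connector above 25 N).
It fails at once if the latch is pushed in by the fingers (fingers bear on the connector with the latch partly in) (contact force between the fingers and connector above 1 N and value of joint latch between 0.0015 and 0.0046 m).
It fails at once if a relay, the bottle or the spool is moved more than 20 mm (distance of any of relay_a, relay_b, cleaner, spool from where it was at the start of the episode above 0.02 m).
It also fails if it takes over 69 s, if anything falls off the work surface, if the arm or the gripper's body presses on something with over 40 N, if the wrist force passes 120 N, or if a joint passes its speed limit or range.

## Robot

A 6-joint arm with a two-finger parallel gripper is mounted at the origin on the work surface. World frame = base frame: x ahead of the robot, y to its left, z up, the work surface at z = 0. Lengths are in m, angles in degrees, forces in N, time in s.
With the tool pointing down it reaches from about 0.4 to 0.825 m from the base axis. Payload 7 kg.
Tool frame: the origin (TCP) lies where the fingers leave the gripper's body, on its centre line; the fingertips stand 66 mm ahead of it and the grasp point (between the pads) lies 47 mm ahead of it; z points along the fingers, y is the direction in which the jaws open and shut (so a half turn about z gives the same grasp; the last joint's range is limited). The gripper opens to 88 mm and grips with 3 to 60 N. Pads are 19 mm wide; open, the fingers measure 130 mm over their backs; the gripper's body (78 mm by 193 mm) begins 47 mm behind the grasp point.
Start: joints at [80.793, 20.546, 0.682, 0, -70.136, -16.507], TCP at [0.293, 0.608, 0.292] pointing down, gripper open.
Joint ranges: [-176.03, 176.03], [-82.01, 121.73], [-58.28, 71.71], [-173.87, 95.51], [-174.79, -0.11], [-173.66, 173.66]. Speed limits (degrees/s): [136.94, 136.94, 172.46, 180, 180, 180].

## Interface

Orientations are given as [roll, pitch, yaw] about the fixed x, y, z axes, in that order (R = Rz(yaw) Ry(pitch) Rx(roll)).
In Python, from plant import get_obs, snapshot, close_job gives the robot as it stands.
- The arm moves only by the tool play_rows, never from a script. Its argument "series" is a list of rows, each a list of 5 numbers: the opening in per cent of the stroke, from 0 (shut) to 100 (fully open), then the shift along the tool's x, y, z in m, then the turn about the tool's z in degrees. In form: [[jaw, dx, dy, dz, spin], ...]. A call has 1 to 10 rows; each row is the pose to reach, as a shift and turn from the pose commanded when the call began, along the tool's axes at that moment; what a row does not reach only later rows make up. A row lasts 1/10 s, in which the tool goes at most 50 mm and 8.59 degrees, less where a joint would pass 70% of its speed; a pose out of reach is approached as far as the arm can. A call with a gripper value outside its range is refused whole. The fingers move at their own pace and stop on an object; the grip force is fixed at half the most. Time passes only in rows, so rows that repeat a pose let the fingers close. It gives the time, the measured TCP pose, the force and the opening at its end, in the units of the state.
- get_obs(): the state, without advancing time (a new reading comes with each control period).
- snapshot(name): name is "side" or "top"; returns a dict with "frame" (400x640x3 uint8, red, green, blue), "z_map" (400x640 float32, m along the optical axis (not along the pixel's ray), 0 where there is no reading), "mtx" (3x3 intrinsics, pixels), "D" ([k1, k2, p1, p2, k3] as OpenCV has them; the pictures are not rectified), "camera_from_world" (4x4, takes a point from world to camera coordinates). Camera axes: x right, y up, looking along -z (the intrinsics and any distortion apply to the point x, -y, -z); pixel columns grow to the right and rows downward; lengths in m; the calibration is good to about 2 mm. A picture is of the moment at which its call begins.
- close_job(): hands the job in, once; it reports no verdict.
The state is a dict: "clock": time; "joint_pos": joint angles; "qvel": joint speeds; "tau": joint torques, N m; "tool_pos": TCP position; "orientation": TCP orientation; "force": force on the tool from outside, world axes, zero at the start; "moment": the same for the moment, N m; "opening": finger opening in m.
Only numpy, scipy, OpenCV 4.12 (cv2) and the standard library are available. Lean on these libraries where they do the work, as an engineer would, in place of code of your own. Each camera call takes 0.05 s, during which the arm holds its last target.

## Working session

There is one attempt and no reset: what is moved stays moved. The work goes in short steps, Python scripts to look and compute and a tool call to move; the robot and the scene stay as the last step left them, time stands still between calls to the robot, and variables do not carry over. Pictures are saved under pics/ and viewed, and the job is handed in when it is done.

Besides the shell and the picture viewer there is one more tool, called after "Call:" in YAML: its name, and indented under it one key for each argument. play_rows: Moves the arm, as the interface text tells. Its arguments: {"type":"object","properties":{"series":{"type":"array"}},"required":["series"]}

```bash
mkdir -p pics; ls; cat > h.py <<'E'
import numpy as np, cv2
from plant import get_obs, snapshot, close_job
def snap(n,f=None):
    s=snapshot(n)
    if f: cv2.imwrite('pics/'+f,s['frame'][:,:,::-1])
    return s
def cloud(s):
    h,w=s['z_map'].shape
    u,v=np.meshgrid(np.arange(w),np.arange(h))
    p=np.stack([u,v],-1).reshape(-1,1,2).astype(np.float64)
    n=cv2.undistortPoints(p,np.array(s['mtx']),np.array(s['D'],float)).reshape(h,w,2)
    z=s['z_map'].astype(float)
    c=np.stack([n[...,0]*z,-n[...,1]*z,-z,np.ones_like(z)],-1)
    W=c@np.linalg.inv(np.array(s['camera_from_world'])).T
    P=W[...,:3]; P[z==0]=np.nan
    return P
def ray(s,uv,zp):
    uv=np.array(uv,float).reshape(-1,1,2)
    n=cv2.undistortPoints(uv,np.array(s['mtx']),np.array(s['D'],float)).reshape(-1,2)
    T=np.linalg.inv(np.array(s['camera_from_world']))
    d=np.c_[n[:,0],-n[:,1],-np.ones(len(n))]@T[:3,:3].T
    o=T[:3,3]
    return o+d*((zp-o[2])/d[:,2])[:,None]
def proj(s,P):
    P=np.atleast_2d(P); c=np.c_[P,np.ones(len(P))]@np.array(s['camera_from_world']).T
    q=np.c_[c[:,0],-c[:,1],-c[:,2]]
    return cv2.projectPoints(q,np.zeros(3),np.zeros(3),np.array(s['mtx']),np.array(s['D'],float))[0].reshape(-1,2)
E
python3 - <<'E'
from h import *
print(get_obs())
for n in('top','side'):
    s=snap(n,n+'0.png'); print(s['mtx'],s['D'],np.round(np.linalg.inv(s['camera_from_world']),3))
E
```

```text
pics
{'clock': 0.0, 'joint_pos': array([ 8.07924562e+01,  2.05932798e+01,  6.33831588e-01, -2.17299397e-02,
       -7.01369076e+01, -1.65065747e+01]), 'qvel': array([-0.02498625,  0.04709501,  0.05533319, -0.04226007, -0.01002452,
        0.00979626]), 'tau': array([-1.01523074e-03, -5.82722890e+01,  2.93060213e+01,  6.99709520e+00,
        6.92052490e-03, -1.62214396e-04]), 'tool_pos': array([0.29271473, 0.60779898, 0.29119716]), 'orientation': array([ 1.79901811e+02, -7.79451986e-03, -2.57215122e+01]), 'force': array([ 0.5100541 , -0.22958249, -0.23187783]), 'moment': array([-0.02197769, -0.0398306 ,  0.00770195]), 'opening': 0.08750034409640893}
[[412.36585136   0.         316.55040752]
 [  0.         412.36585136 197.16058725]
 [  0.           0.           1.        ]] [-0.03779224  0.          0.          0.          0.        ] [[-0.015  0.981 -0.194  0.352]
 [-1.    -0.013  0.008 -0.014]
 [ 0.005  0.195  0.981  1.19 ]
 [ 0.     0.     0.     1.   ]]
[[497.19051244   0.         314.10801927]
 [  0.         497.19051244 188.83413625]
 [  0.           0.           1.        ]] [-0.01962151  0.          0.          0.          0.        ] [[ 0.99   0.058 -0.131  0.396]
 [-0.142  0.53  -0.836 -1.09 ]
 [ 0.021  0.846  0.532  0.748]
 [ 0.     0.     0.     1.   ]]
```

View pics/top0.png

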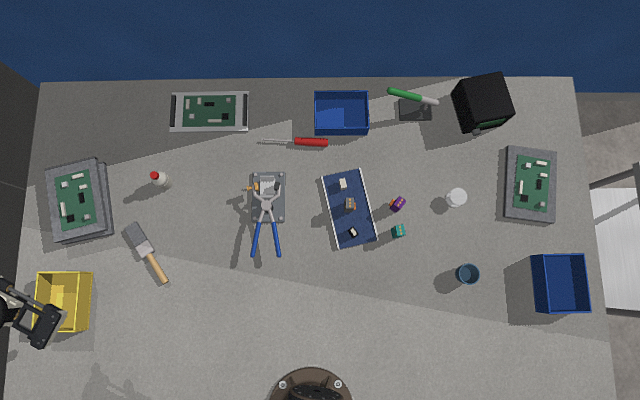

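View pics/side0.png

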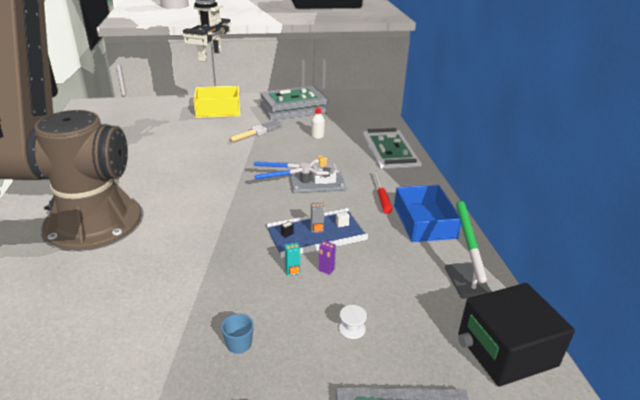

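```bash
python3 - <<'E'
from h import *
t=snap('top');s=snap('side')
a=cv2.resize(t['frame'][160:265,225:415],(760,420),interpolation=cv2.INTER_CUBIC)
b=cv2.resize(s['frame'][140:280,245:375],(557,600),interpolation=cv2.INTER_CUBIC)
cv2.imwrite('pics/tz.png',a[:,:,::-1]);cv2.imwrite('pics/sz.png',b[:,:,::-1])
np.savez('s0.npz',**{f'{n}_{k}':v for n,d in(('t',t),('s',s)) for k,v in d.items()})
E
```

```text
(no output)
```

View pics/tz.png

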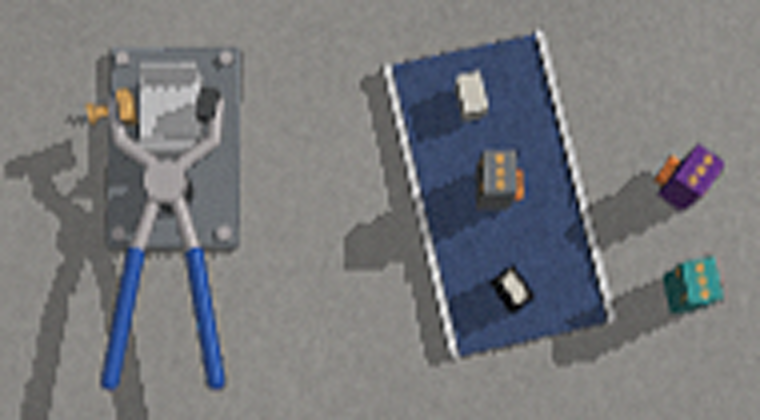

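View pics/sz.png

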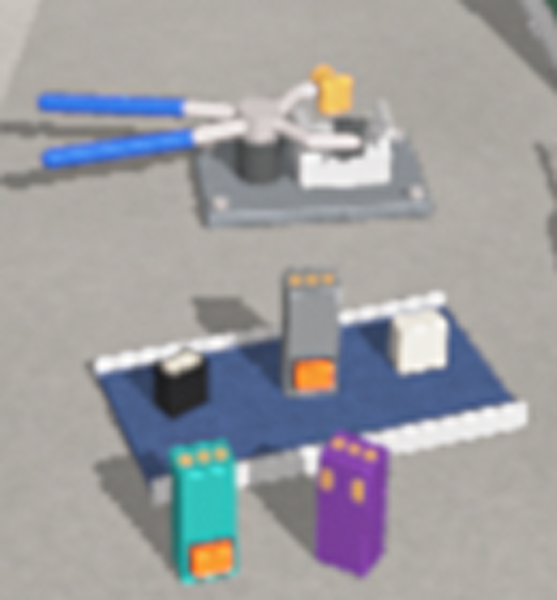

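Connector-shaped candidates in the top view: grey on the tray at (350,203), purple at (398,204) and teal at (399,230). The grey one fits: it stands on the blue mat between the white and black relays, with its orange latch towards world -y. The enlarged crops confirm it. Next I'll measure poses.

```bash
cat > m.py <<'E'
from h import *
d=np.load('s0.npz')
S={n:{k:d[f'{n}_{k}'] for k in('frame','z_map','mtx','D','camera_from_world')} for n in 'ts'}
def stat(P,m,lab,f=1):
    Q=P[m]; Q=Q[~np.isnan(Q).any(1)]
    if len(Q)<4: print(lab,len(Q)); return
    r=cv2.minAreaRect((Q[:,:2]*1000).astype(np.float32))
    print(lab,len(Q),'mean',np.round(Q.mean(0)*1000,1),'min',np.round(Q.min(0)*1000),'max',np.round(Q.max(0)*1000),'rect',np.round(r[0],1),np.round(r[1],1),round(r[2],1))
for n in 'ts':
    s=S[n];P=cloud(s);hsv=cv2.cvtColor(s['frame'],cv2.COLOR_RGB2HSV);H,Sa,V=[hsv[...,i] for i in range(3)]
    X,Y,Z=[P[...,i] for i in range(3)]
    tray=(X>.45)&(X<.75)&(Y<-.03)&(Y>-.2)
    print(n,'table z',np.nanmedian(Z[(X>.3)&(X<.4)&(abs(Y)<.3)]))
    stat(P,tray&(Z>.07)&(Z<.095)&(Y>-.17),'conn top')
    stat(P,tray&(Z>.032)&(Z<.05)&(Sa<60),'relays tops')
    stat(P,(Y>-.15)&(Y<-.03)&(X>.5)&(X<.7)&(H>3)&(H<18)&(Sa>180)&(Z<.065),'latch')
    for lo,hi in((0.05,.105),(.105,.2)):
        b=(X>.4)&(X<.6)&(Y>lo)&(Y<hi)&(H>100)&(H<125)&(Sa>150)&(Z>.035)&(Z<.075)
        stat(P,b,'handle'); Q=P[b]; v=cv2.fitLine(Q[:,:2].astype(np.float32)*1000,cv2.DIST_HUBER,0,.01,.01).ravel(); print(np.round(v,3))
    pr=(X>.45)&(X<.75)&(Y>.03)&(Y<.2)
    print('base z hist',np.histogram(Z[pr],bins=np.arange(-.006,.09,.006)))
    stat(P,pr&(Z>.008)&(Z<.022),'base')
    stat(P,pr&(Z>.03)&(Z<.04)&(X>.6),'floor')
    stat(P,pr&(Z>.055)&(Sa<60),'high grey')
    stat(P,pr&(Z>.04)&(H>10)&(H<28)&(Sa>130),'brass')
E
python3 m.py
```

```text
t table z -0.0009630910246999358
conn top 99 mean [ 554.6 -111.6   80.7] min [ 540. -123.   72.] max [ 569. -101.   86.] rect [ 554.4 -111.6] [22.3 29.7] 88.2
relays tops 128 mean [ 557.2 -109.1   38.8] min [ 466. -136.   32.] max [635. -88.  49.] rect [ 550.3 -110.5] [171.3  21.7] 10.9
latch 0
handle 136 mean [461.7  90.   58.4] min [415.  79.  51.] max [509. 101.  64.] rect [461.2  90.1] [95.1 10.2] 9.8
[9.85000e-01 1.71000e-01 4.61201e+02 8.98470e+01]
handle 135 mean [462.4 146.4  58.4] min [416. 134.  52.] max [509. 158.  66.] rect [462.2 147. ] [11.1 95.1] 79.7
[ 9.84000e-01 -1.77000e-01  4.61929e+02  1.46430e+02]
base z hist (array([2537, 1232,  602,  284,   13,   13,  152,   85,   38,  109,  370,
        209,   12,    0,    0]), array([-0.006,  0.   ,  0.006,  0.012,  0.018,  0.024,  0.03 ,  0.036,
        0.042,  0.048,  0.054,  0.06 ,  0.066,  0.072,  0.078,  0.084]))
base 810 mean [585.  113.5  11.5] min [515.  32.   8.] max [750. 173.  22.] rect [635.5 110. ] [115.9 249. ] 80.4
floor 168 mean [617.3 119.2  34.9] min [601.  98.  30.] max [638. 139.  40.] rect [619.6 118.5] 
[... 1005 characters left out ...]
ay([ 876, 1129,  328,  324,   64,   58,   69,   54,   57,  158,  316,
        146,   17,    0,    0]), array([-0.006,  0.   ,  0.006,  0.012,  0.018,  0.024,  0.03 ,  0.036,
        0.042,  0.048,  0.054,  0.06 ,  0.066,  0.072,  0.078,  0.084]))
base 654 mean [587.1  98.6  12.7] min [518.  63.   8.] max [667. 163.  22.] rect [592.7 112.9] [ 99.4 149.3] 89.9
floor 55 mean [623.7 103.6  34.9] min [601.  89.  30.] max [643. 136.  39.] rect [619.8 113.3] [41.6 47.9] 8.6
high grey 245 mean [566.5 106.2  60. ] min [494.  72.  55.] max [640. 153.  69.] rect [568.1 109.7] [140.   81.5] 6.0
brass 58 mean [609.5 144.5  56.8] min [601. 132.  42.] max [621. 171.  69.] rect [611.2 151.9] [19.5 39.4] 2.1
```

Call:
play_rows:
  series:
    - [100, 0.05, 0.05, 0, 8]
    - [100, 0.1, 0.097, 0.01, 16]
    - [100, 0.15, 0.146, 0.02, 24]
    - [100, 0.2, 0.195, 0.03, 32]
    - [100, 0.25, 0.244, 0.04, 40]
    - [100, 0.3, 0.292, 0.05, 48]
    - [100, 0.35, 0.341, 0.06, 56]
    - [100, 0.4, 0.39, 0.07, 64.3]
    - [100, 0.45, 0.439, 0.08, 64.3]
    - [100, 0.5, 0.487, 0.09, 64.3]

```text
clock: 1.2
tool_pos: [0.4628, 0.1404, 0.2311]
orientation: [-180.0, 0.0, -90.0]
force: [1.3, 0.2, -0.0]
opening: 0.0876
```

Call:
play_rows:
  series:
    - [100, 0, 0, 0, 0]
    - [100, 0, 0, 0, 0]

```text
clock: 1.4
tool_pos: [0.4629, 0.141, 0.231]
orientation: [180.0, -0.0, -90.2]
force: [0.5, 0.7, 0.5]
opening: 0.0876
```

Call:
play_rows:
  series:
    - [100, 0.04, -0.015, 0.005, 0]
    - [100, 0.08, -0.03, 0.01, 0]
    - [100, 0.12, -0.045, 0.015, 0]
    - [100, 0.16, -0.06, 0.02, 0]
    - [100, 0.2, -0.075, 0.025, 0]
    - [100, 0.24, -0.088, 0.03, 0]
    - [100, 0.255, -0.0926, 0.031, 0]
    - [100, 0.255, -0.0926, 0.031, 0]

```text
clock: 2.2
tool_pos: [0.5558, -0.1133, 0.1995]
orientation: [180.0, -0.0, -90.1]
force: [-0.2, 0.1, 0.2]
opening: 0.0876
```

```bash
python3 - <<'E'
from h import *
t=snap('top');s=snap('side')
o=get_obs();print(o['tool_pos'],o['orientation'],o['joint_pos'].round(1))
a=cv2.resize(t['frame'][140:265,225:415],(760,500),interpolation=cv2.INTER_CUBIC)
b=cv2.resize(s['frame'][130:280,245:395],(600,600),interpolation=cv2.INTER_CUBIC)
cv2.imwrite('pics/tz1.png',a[:,:,::-1]);cv2.imwrite('pics/sz1.png',b[:,:,::-1])
tip=o['tool_pos']-[0,0,.066]
print('tips proj side',proj(s,[tip+[.044,0,0],tip-[.044,0,0]]),'top TCP',proj(t,[o['tool_pos']]))
E
```

```text
[ 0.55533415 -0.1117126   0.20004215] [ 1.79993804e+02  7.05434474e-03 -8.99900811e+01] [  8.4  14.9 -20.4  -0.  -54.7  -8.4]
tips proj side [[335.54183878 184.45497684]
 [298.42348202 186.59762295]] top TCP [[353.07402956 193.93024784]]
```

View pics/sz1.png

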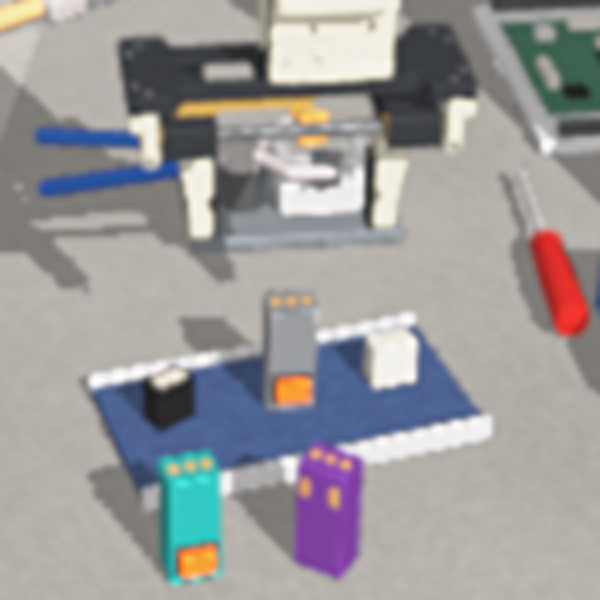

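View pics/tz1.png

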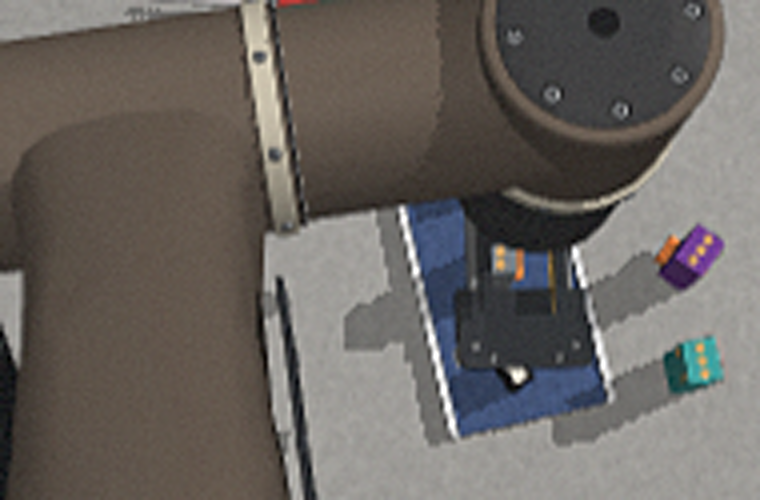

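Call:
play_rows:
  series:
    - [66, 0.002, 0, 0.02, 0]
    - [66, 0.002, 0, 0.04, 0]
    - [66, 0.002, 0, 0.06, 0]
    - [66, 0.002, 0, 0.075, 0]
    - [66, 0.002, 0, 0.086, 0]
    - [66, 0.002, 0, 0.086, 0]

```text
clock: 2.9
tool_pos: [0.5545, -0.1134, 0.1131]
orientation: [179.9, -0.0, -89.9]
force: [-0.2, -0.3, 0.4]
opening: 0.0582
```

```bash
python3 - <<'E'
from h import *
t=snap('top');s=snap('side')
o=get_obs();print(o['tool_pos'],o['force'],o['opening'])
b=cv2.resize(s['frame'][160:260,265:365],(600,600),interpolation=cv2.INTER_CUBIC)
cv2.imwrite('pics/sz2.png',b[:,:,::-1])
E
```

```text
[ 0.5555227  -0.11394915  0.11465021] [-0.39510618 -0.39017099  0.98606599] 0.057731853384261664
```

View pics/sz2.png

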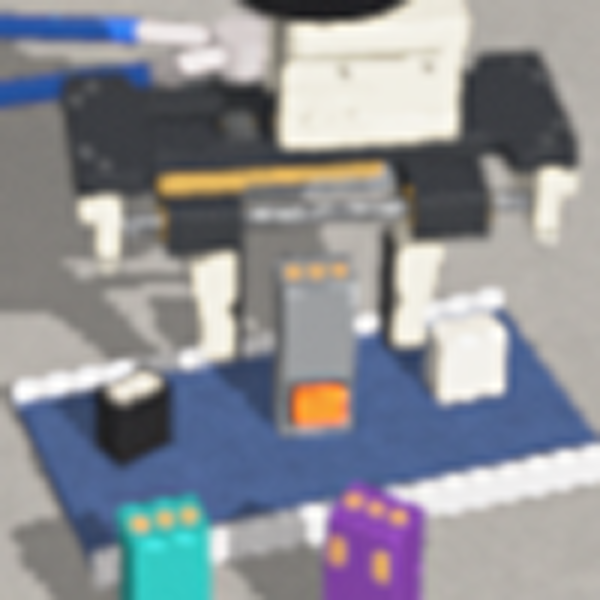

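```bash
python3 - <<'E'
from h import *
s=snap('side');P=cloud(s)
# pixel rows at various heights: finger front faces and connector front face
for lab,(c0,c1,r0,r1) in dict(fl=(265+200/6,265+235/6,160+260/6,160+345/6),fr=(265+395/6,265+430/6,160+255/6,160+335/6),con=(265+285/6,265+345/6,160+300/6,160+370/6)).items():
    q=P[int(r0)+1:int(r1),int(c0)+1:int(c1)].reshape(-1,3);print(lab,np.round(np.nanmedian(q,0)*1000,1),np.round(np.nanpercentile(q,[10,90],axis=0)*1000,0).tolist())
    if lab=='con': 
        A=np.c_[q[:,0],np.ones(len(q))]; print('slope',np.linalg.lstsq(A,q[:,1],rcond=None)[0])
E
```

```text
fl [ 516.2 -125.7   77.5] [[511.0, -128.0, 62.0], [521.0, -123.0, 92.0]]
fr [ 593.  -125.2   73.5] [[589.0, -128.0, 62.0], [598.0, -123.0, 89.0]]
con [ 554.7 -127.1   58.3] [[546.0, -129.0, 47.0], [564.0, -125.0, 70.0]]
slope [ 0.02329908 -0.13985355]
```

Call:
play_rows:
  series:
    - [50, 0, 0, 0, 0]
    - [40, 0, 0, 0, 0]
    - [30, 0, 0, 0, 0]
    - [20, 0, 0, 0, 0]
    - [20, 0, 0, 0, 0]
    - [20, 0, 0, 0, 0]
    - [20, 0, 0, -0.01, 0]
    - [20, 0, 0, -0.03, 0]
    - [20, 0, 0, -0.06, 0]
    - [20, 0, 0, -0.1, 0]

```text
clock: 4.05
tool_pos: [0.5538, -0.1148, 0.2139]
orientation: [179.8, -0.0, -90.0]
force: [0.7, -0.1, -1.2]
opening: 0.0298
```

```bash
python3 - <<'E'
from h import *
s=snap('side');P=cloud(s)
o=get_obs();print(o['tool_pos'],o['force'],o['opening'],o['orientation'])
b=cv2.resize(s['frame'][110:260,245:395],(600,600),interpolation=cv2.INTER_CUBIC)
cv2.imwrite('pics/sz3.png',b[:,:,::-1])
E
```

```text
[ 0.55733421 -0.11518537  0.22222616] [ 3.9246698  -0.43823632  6.27079216] 0.029402064018672593 [-1.79587968e+02 -6.98140974e-02 -8.99412289e+01]
```

View pics/sz3.png

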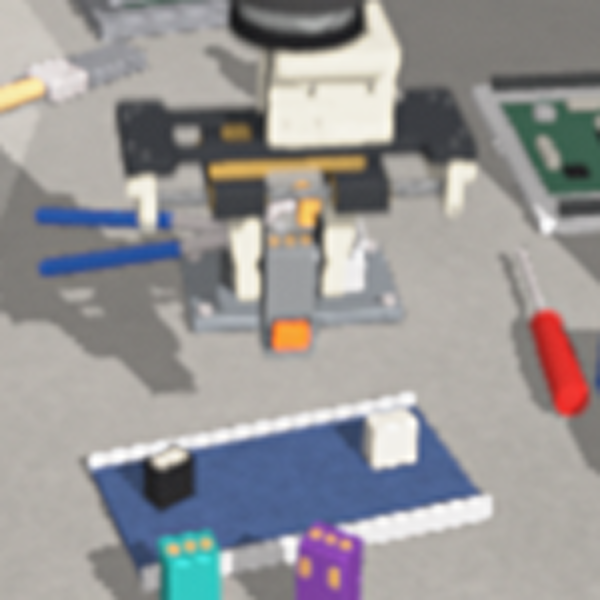

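Call:
play_rows:
  series:
    - [20, -0.02, -0.005, -0.01, 0]
    - [20, -0.06, -0.015, -0.01, 0]
    - [20, -0.1, -0.025, -0.01, 0]
    - [20, -0.14, -0.035, -0.01, 0]
    - [20, -0.18, -0.045, -0.01, 0]
    - [20, -0.21, -0.053, -0.01, 0]
    - [20, -0.23, -0.0555, -0.01, 0]
    - [20, -0.235, -0.0555, -0.01, 0]
    - [20, -0.235, -0.0555, -0.01, 0]
    - [20, -0.235, -0.0555, -0.01, 0]

```text
clock: 5.1
tool_pos: [0.6103, 0.1193, 0.2241]
orientation: [180.0, -0.0, -90.0]
force: [0.9, -0.2, -2.0]
opening: 0.03
```

```bash
python3 - <<'E'
from h import *
s=snap('side');t=snap('top')
o=get_obs();print(o['tool_pos'],o['force'],o['opening'],o['orientation'])
b=cv2.resize(s['frame'][90:210,250:370],(600,600),interpolation=cv2.INTER_CUBIC)
a=cv2.resize(t['frame'][130:270,200:350],(600,560),interpolation=cv2.INTER_CUBIC)
cv2.imwrite('pics/sz4.png',b[:,:,::-1]);cv2.imwrite('pics/tz4.png',a[:,:,::-1])
E
```

```text
[0.61048727 0.11904148 0.22423888] [ 0.37289331  0.13824283 -2.03191306] 0.029728893517078102 [ 1.79993382e+02 -5.14265543e-03 -9.00845079e+01]
```

View pics/sz4.png

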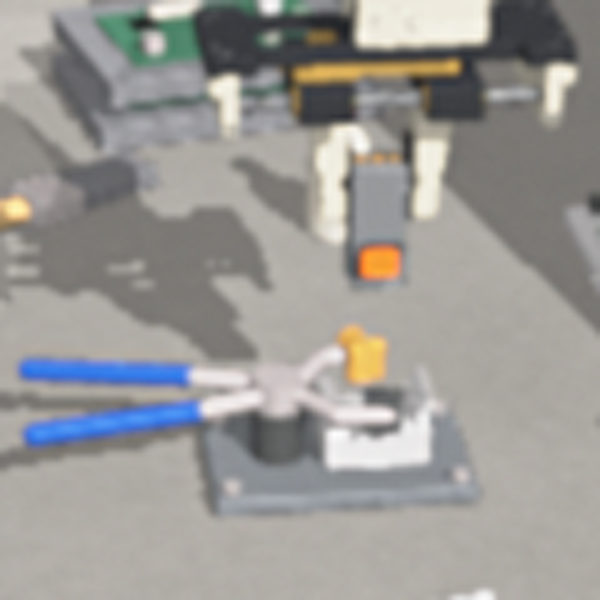

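View pics/tz4.png

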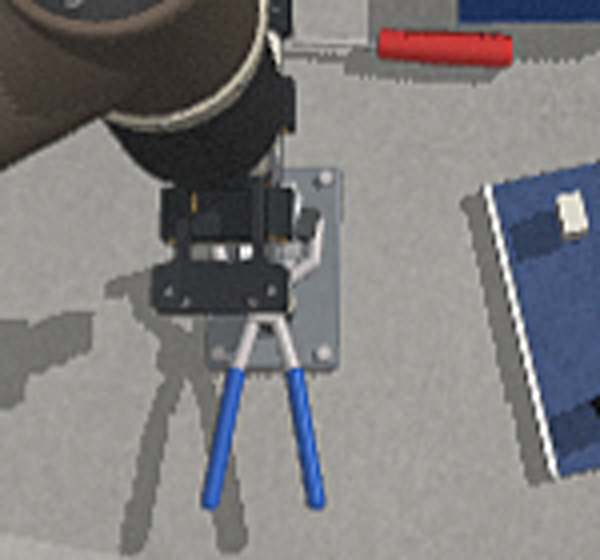

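```bash
cat > m2.py <<'E'
from h import *
s=snap('side');P=cloud(s);hsv=cv2.cvtColor(s['frame'],cv2.COLOR_RGB2HSV);H,Sa,V=[hsv[...,i] for i in range(3)]
X,Y,Z=[P[...,i] for i in range(3)]
def st(m,l):
    q=P[m];q=q[~np.isnan(q).any(1)];print(l,len(q),np.round(np.percentile(q,[10,50,90],axis=0)*1000,1).tolist())
near=(X>.55)&(X<.68)&(Y>.05)&(Y<.2)
st(near&(H>14)&(H<28)&(Sa>130)&(Z>.042)&(Z<.062)&(X>.602),'brass front')
st(near&(H<14)&(H>3)&(Sa>180)&(Z>.11)&(Z<.16),'latch')
st(near&(Sa<60)&(Z>.145)&(Z<.175)&(abs(X-.611)<.011),'housing front')
r=slice(90,210);
for x in range(315,345,3): print(x,[tuple(np.round(P[y,x]*1000).astype(int)) for y in range(158,186,3)])
E
python3 m2.py
```

```text
brass front 43 [[603.0, 137.3, 46.1], [609.1, 140.6, 55.5], [616.8, 166.1, 61.4]]
latch 4 [[600.7, 103.3, 131.0], [601.2, 106.2, 134.5], [601.6, 108.9, 137.9]]
housing front 74 [[602.9, 104.2, 149.6], [611.4, 106.8, 160.9], [619.3, 109.6, 172.0]]
315 [(np.int64(608), np.int64(266), np.int64(-1)), (np.int64(589), np.int64(144), np.int64(57)), (np.int64(602), np.int64(223), np.int64(2)), (np.int64(585), np.int64(115), np.int64(54)), (np.int64(581), np.int64(91), np.int64(58)), (np.int64(581), np.int64(86), np.int64(51)), (np.int64(583), np.int64(97), np.int64(35)), (np.int64(582), np.int64(93), np.int64(27)), (np.int64(583), np.int64(94), np.int64(17)), (np.int64(582), np.int64(86), np.int64(12))]
318 [(np.int64(602), np.int64(169), np.int64(52)), (np.int64(598), np.int64(146), np.int64(55)), (np.int64(612), np.int64(227), np.int64(-1)), (np.int64(608), np.int64(205), np.int64(1)), (np.int64(597), np.int64(132), np.int64(33)), (np.int64(588), np.int64(77), np.int64(56)), (np.int64(591), np.int64(94), np.int64(36)), (np.int64(591), np.int64(96), np.int64(25)), (np.int64(591), np.int64(9
[... 3030 characters left out ...]
p.int64(19)), (np.int64(661), np.int64(145), np.int64(12)), (np.int64(658), np.int64(128), np.int64(12)), (np.int64(655), np.int64(110), np.int64(12)), (np.int64(652), np.int64(93), np.int64(13)), (np.int64(649), np.int64(78), np.int64(12))]
342 [(np.int64(692), np.int64(256), np.int64(0)), (np.int64(688), np.int64(236), np.int64(0)), (np.int64(685), np.int64(219), np.int64(-1)), (np.int64(682), np.int64(201), np.int64(-1)), (np.int64(678), np.int64(183), np.int64(-1)), (np.int64(675), np.int64(165), np.int64(0)), (np.int64(669), np.int64(135), np.int64(7)), (np.int64(664), np.int64(109), np.int64(12)), (np.int64(661), np.int64(94), np.int64(12)), (np.int64(657), np.int64(76), np.int64(13))]
```

Call:
play_rows:
  series:
    - [20, -0.002, 0, 0.01, 0]
    - [20, -0.002, 0, 0.025, 0]
    - [20, -0.002, 0, 0.04, 0]
    - [20, -0.002, 0, 0.055, 0]
    - [20, -0.002, 0, 0.065, 0]
    - [20, -0.002, 0, 0.072, 0]
    - [20, -0.002, 0, 0.074, 0]
    - [20, -0.002, 0, 0.074, 0]

```text
clock: 6.05
tool_pos: [0.6108, 0.1222, 0.15]
orientation: [180.0, -0.0, -90.0]
force: [-0.4, -0.2, -1.8]
opening: 0.0297
```

```bash
python3 - <<'E'
from h import *
s=snap('side')
o=get_obs();print(o['tool_pos'],o['force'],o['opening'],o['orientation'])
b=cv2.resize(s['frame'][110:200,280:370],(600,600),interpolation=cv2.INTER_CUBIC)
cv2.imwrite('pics/sz5.png',b[:,:,::-1])
E
```

```text
[0.61099184 0.12233014 0.15044843] [-0.0596688  -0.11380069 -1.41112229] 0.029641936306629046 [-1.79967717e+02  9.03839932e-03 -9.00115411e+01]
```

View pics/sz5.png

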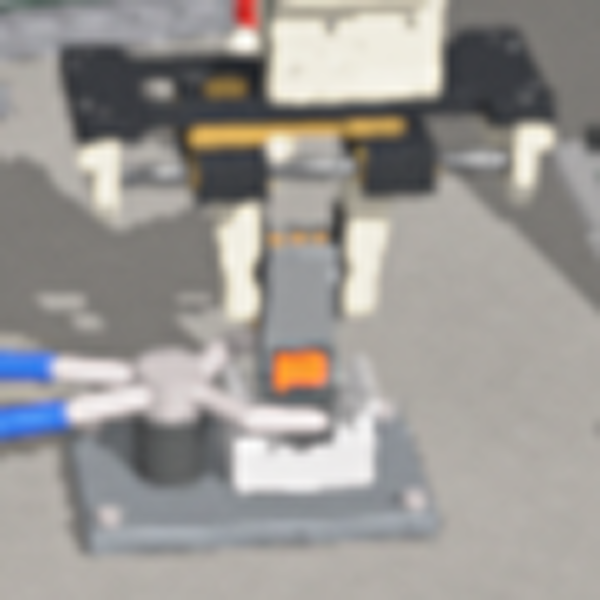

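Between the walls and clear of the jaws; the latch at crop (300,370) faces the steel jaw. Lowering to the floor.

Call:
play_rows:
  series:
    - [20, 0, 0, 0.003, 0]
    - [20, 0, 0, 0.006, 0]
    - [20, 0, 0, 0.008, 0]
    - [20, 0, 0, 0.009, 0]
    - [20, 0, 0, 0.009, 0]
    - [20, 0, 0, 0.009, 0]

```text
clock: 6.7
tool_pos: [0.6108, 0.1223, 0.1411]
orientation: [-180.0, -0.0, -90.0]
force: [0.6, -0.5, -0.8]
opening: 0.0298
```

Call:
play_rows:
  series:
    - [20, 0, 0, 0.0005, 0]
    - [20, 0, 0, 0.001, 0]
    - [20, 0, 0, 0.0015, 0]
    - [20, 0, 0, 0.0015, 0]

```text
clock: 7.1
tool_pos: [0.6108, 0.1223, 0.1404]
orientation: [-180.0, 0.0, -90.0]
force: [-3.3, -1.2, 4.3]
opening: 0.0297
```

Call:
play_rows:
  series:
    - [37, 0, 0, 0, 0]
    - [42, 0, 0, 0, 0]
    - [48, 0, 0, 0, 0]
    - [55, 0, 0, 0, 0]
    - [55, 0, 0, 0, 0]
    - [55, 0, 0, -0.01, 0]
    - [55, 0, 0, -0.03, 0]
    - [55, 0, 0, -0.06, 0]
    - [55, 0, 0, -0.1, 0]
    - [55, 0, 0, -0.1, 0]

```text
clock: 8.1
tool_pos: [0.6134, 0.123, 0.2466]
orientation: [-179.4, 0.2, -90.0]
force: [0.7, 0.3, 0.5]
opening: 0.0481
```

```bash
python3 - <<'E'
from h import *
s=snap('side');t=snap('top')
o=get_obs();print(o['tool_pos'],o['force'],o['opening'],o['orientation'])
b=cv2.resize(s['frame'][110:200,280:370],(600,600),interpolation=cv2.INTER_CUBIC)
cv2.imwrite('pics/sz6.png',b[:,:,::-1])
np.savez('s1.npz',**{f'{n}_{k}':v for n,d in(('t',t),('s',s)) for k,v in d.items()})
P=cloud(s);X,Y,Z=[P[...,i] for i in range(3)]
m=(abs(X-.611)<.03)&(abs(Y-.117)<.03)&(Z>.075)&(Z<.115)
q=P[m];print(np.round(np.percentile(q,[2,50,98],axis=0)*1000,1))
f=q[q[:,2]<.1];print('front',np.median(f,0)*1000,'tilt dy/dz',np.polyfit(f[:,2],f[:,1],1),'yaw',np.polyfit(f[:,0],f[:,1],1))
E
```

```text
[0.61116736 0.12248524 0.24160471] [-0.01889814  0.07809915 -0.87226355] 0.04824111003575293 [-1.79829566e+02  9.42263120e-02 -9.00122373e+01]
[[596.3 105.6  75.6]
 [610.3 111.7  96.5]
 [626.1 129.5 109.8]]
front [610.30012817 110.74248436  87.19105887] tilt dy/dz [-0.00149668  0.11174311] yaw [-0.12079639  0.18534138]
```

View pics/sz6.png

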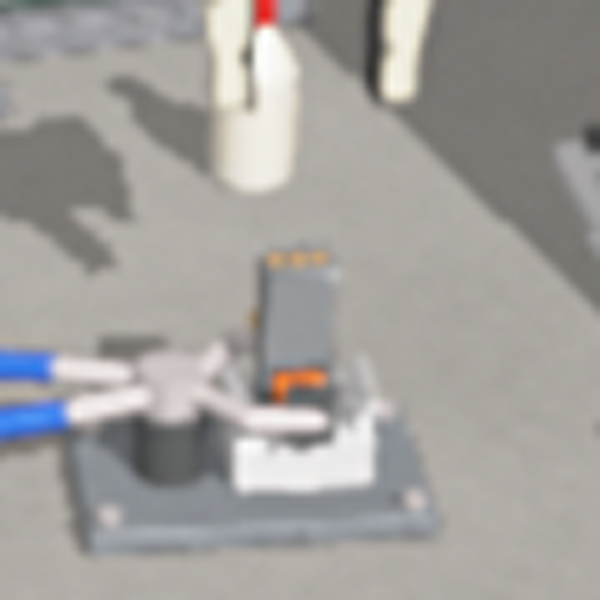

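Call:
play_rows:
  series:
    - [100, 0, 0.015, 0, -8]
    - [100, 0.001, 0.03, 0, -16]
    - [100, 0.002, 0.045, 0, -24]
    - [100, 0.003, 0.06, 0, -32]
    - [100, 0.004, 0.075, 0, -40]
    - [100, 0.005, 0.09, 0, -48]
    - [100, 0.0055, 0.105, 0, -56]
    - [100, 0.0055, 0.12, 0, -64]
    - [100, 0.0055, 0.135, 0, -72]
    - [100, 0.0055, 0.1455, 0, -80]

```text
clock: 9.2
tool_pos: [0.4638, 0.1163, 0.2388]
orientation: [179.9, 0.1, -9.7]
force: [-0.3, -0.3, -0.4]
opening: 0.0875
```

Call:
play_rows:
  series:
    - [100, 0, 0, 0, -5]
    - [100, 0, 0, 0, -10]
    - [100, 0, 0, 0, -10]
    - [100, 0, 0, 0, -10]

```text
clock: 9.6
tool_pos: [0.4649, 0.1166, 0.2391]
orientation: [180.0, 0.1, -0.2]
force: [0.8, -0.5, 0.1]
opening: 0.0876
```

```bash
python3 - <<'E'
from h import *
o=get_obs();print(o['clock'],o['tool_pos'],o['force'],o['opening'],o['orientation'],o['joint_pos'].round(1))
E
```

```text
9.6 [0.46492995 0.11660846 0.23911228] [ 0.83949476 -0.45285866  0.07866142] 0.08761163014917275 [ 1.79967394e+02  5.25747420e-02 -1.63250116e-01] [ 37.7   4.5 -27.7  -0.  -57.9  52.2]
```

Call:
play_rows:
  series:
    - [100, 0, 0, 0.02, 0]
    - [100, 0, 0, 0.05, 0]
    - [100, 0, 0, 0.08, 0]
    - [100, 0, 0, 0.098, 0]
    - [100, 0, 0, 0.102, 0]
    - [100, 0, 0, 0.102, 0]

```text
clock: 10.2
tool_pos: [0.4651, 0.1166, 0.1372]
orientation: [179.9, 0.1, -0.1]
force: [0.7, -0.2, -0.5]
opening: 0.0878
```

```bash
python3 - <<'E'
from h import *
s=snap('side');t=snap('top')
o=get_obs();print(o['tool_pos'])
b=cv2.resize(s['frame'][110:210,230:350],(720,600),interpolation=cv2.INTER_CUBIC)
cv2.imwrite('pics/sz7.png',b[:,:,::-1])
b=cv2.resize(t['frame'][160:280,220:320],(500,600),interpolation=cv2.INTER_CUBIC)
cv2.imwrite('pics/tz7.png',b[:,:,::-1])
E
```

```text
[0.46579568 0.11708439 0.13842104]
```

View pics/sz7.png

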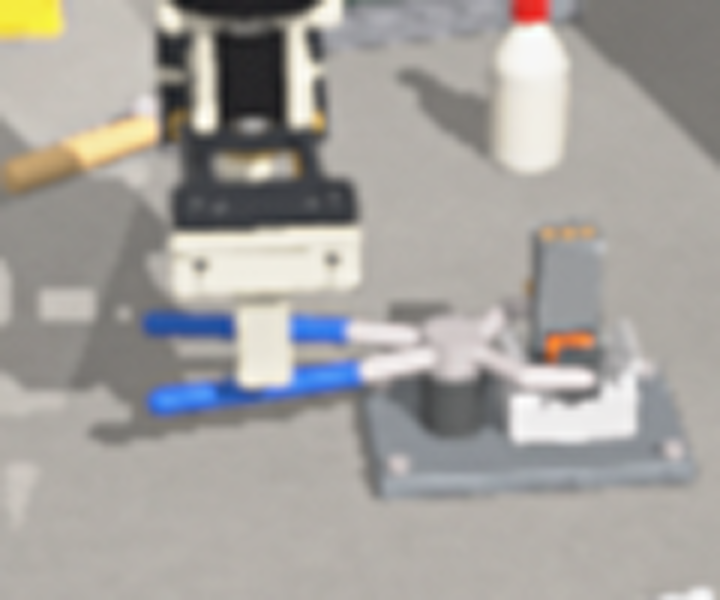

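View pics/tz7.png

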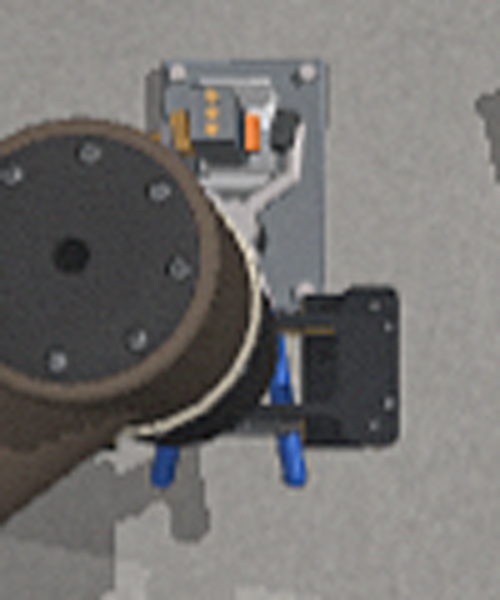

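Call:
play_rows:
  series:
    - [100, 0, 0, 0.008, 0]
    - [100, 0, 0, 0.016, 0]
    - [100, 0, 0, 0.024, 0]
    - [100, 0, 0, 0.031, 0]
    - [100, 0, 0, 0.036, 0]
    - [100, 0, 0, 0.036, 0]
    - [100, 0, 0, 0.036, 0]

```text
clock: 11.0
tool_pos: [0.4652, 0.1168, 0.1015]
orientation: [180.0, 0.0, -0.0]
force: [0.7, -0.7, 0.8]
opening: 0.0877
```

```bash
python3 - <<'E'
from h import *
s=snap('side');P=cloud(s)
o=get_obs();print(o['tool_pos'],o['force'])
b=cv2.resize(s['frame'][120:200,240:340],(750,600),interpolation=cv2.INTER_CUBIC)
cv2.imwrite('pics/sz8.png',b[:,:,::-1])
X,Y,Z=[P[...,i] for i in range(3)]
for lo in(0.04,):
    m=(abs(X-.465)<.006)&(Y>lo)&(Y<.09)&(Z>.035)&(Z<.1)
    q=P[m]; print(np.round(q*1000).astype(int)[::3].tolist())
E
```

```text
[0.46535689 0.11687079 0.10165424] [-0.29668349  0.84112432 -0.01187776]
[[460, 49, 89], [468, 51, 88], [463, 52, 85], [471, 52, 84], [466, 55, 79], [460, 51, 79], [468, 51, 79], [462, 51, 76], [471, 54, 74], [465, 50, 73], [460, 55, 67], [468, 55, 67], [462, 55, 65], [470, 53, 65], [465, 55, 61], [460, 54, 59], [468, 56, 57], [462, 56, 54], [471, 58, 53], [465, 54, 52], [459, 52, 51], [467, 53, 49], [462, 57, 44], [470, 55, 45], [465, 58, 40], [459, 58, 38]]
```

View pics/sz8.png

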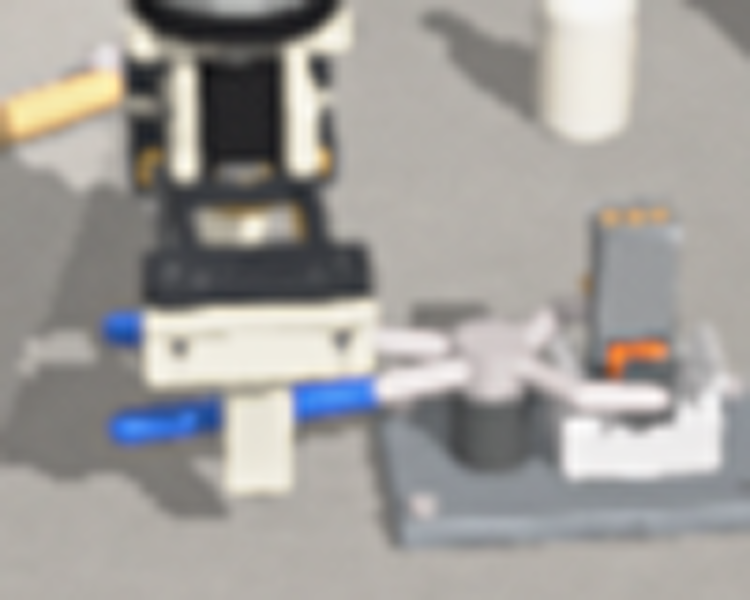

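Call:
play_rows:
  series:
    - [95, 0, 0, 0, 0]
    - [90, 0, 0, 0, 0]
    - [86, 0, 0, 0, 0]
    - [83, 0, 0, 0, 0]
    - [81, 0, 0, 0, 0]
    - [79, 0, 0, 0, 0]
    - [78, 0, 0, 0, 0]
    - [77, 0, 0, 0, 0]
    - [76, 0, 0, 0, 0]
    - [75, 0, 0, 0, 0]

```text
clock: 12.05
tool_pos: [0.4649, 0.1166, 0.1015]
orientation: [180.0, 0.0, -0.0]
force: [-1.6, -0.1, 1.2]
opening: 0.0657
```

Call:
play_rows:
  series:
    - [74, 0, 0, 0, 0]
    - [73, 0, 0, 0, 0]
    - [72, 0, 0, 0, 0]
    - [71, 0, 0, 0, 0]
    - [70, 0, 0, 0, 0]
    - [69, 0, 0, 0, 0]
    - [68, 0, 0, 0, 0]
    - [68, 0, 0, 0, 0]

```text
clock: 12.85
tool_pos: [0.4651, 0.1167, 0.1015]
orientation: [180.0, 0.0, -0.0]
force: [-2.8, 0.3, -0.7]
opening: 0.0597
```

```bash
cat > look.py <<'E'
import sys
from h import *
s=snap('side');t=snap('top')
o=get_obs();print(o['clock'],o['tool_pos'].round(4),o['force'].round(2),o['moment'].round(3),round(o['opening']*1000,2))
b=cv2.resize(s['frame'][125:195,250:340],(600,467),interpolation=cv2.INTER_CUBIC)
a=cv2.resize(t['frame'][165:260,235:305],(344,467),interpolation=cv2.INTER_CUBIC)
cv2.imwrite('pics/'+sys.argv[1],np.hstack([b[:,:580],a[:,:220]])[:,:,::-1])
E
python3 look.py q1.png
```

```text
12.95 [0.4651 0.1167 0.1015] [-3.22  0.33 -1.39] [ 0.06   1.032 -0.01 ] 59.44
```

View pics/q1.png

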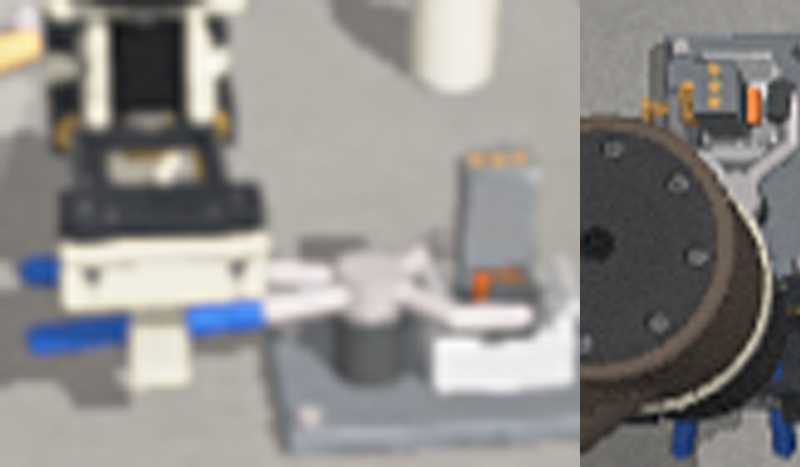

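Call:
play_rows:
  series:
    - [67, 0, 0, 0, 0]
    - [66, 0, 0, 0, 0]
    - [65, 0, 0, 0, 0]
    - [64, 0, 0, 0, 0]
    - [63, 0, 0, 0, 0]
    - [62, 0, 0, 0, 0]
    - [61, 0, 0, 0, 0]
    - [60, 0, 0, 0, 0]
    - [60, 0, 0, 0, 0]

```text
clock: 13.85
tool_pos: [0.4652, 0.1168, 0.1016]
orientation: [180.0, 0.0, -0.0]
force: [-3.4, 0.5, -0.2]
opening: 0.0525
```

```bash
python3 look.py q2.png
```

```text
13.95 [0.4652 0.1168 0.1016] [-3.05 -0.64 -0.36] [-1.000e-03  1.221e+00 -1.700e-02] 52.68
```

View pics/q2.png

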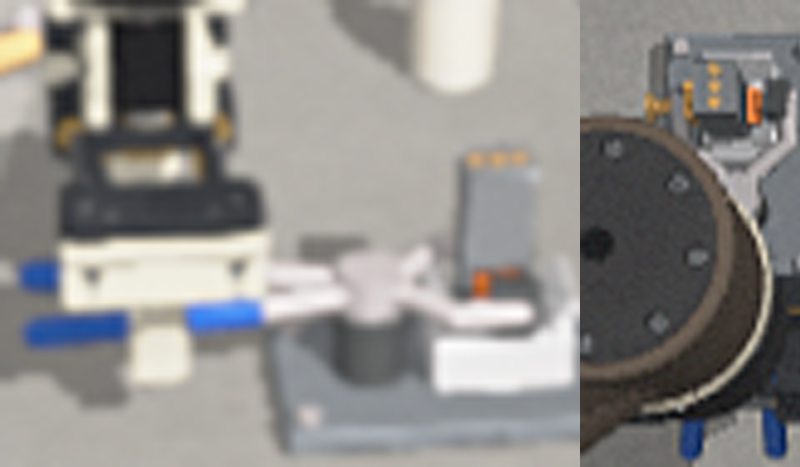

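Call:
play_rows:
  series:
    - [59.5, 0, 0, 0, 0]
    - [59, 0, 0, 0, 0]
    - [58.5, 0, 0, 0, 0]
    - [58, 0, 0, 0, 0]
    - [57.5, 0, 0, 0, 0]
    - [57, 0, 0, 0, 0]
    - [57, 0, 0, 0, 0]

```text
clock: 14.65
tool_pos: [0.4651, 0.1167, 0.1015]
orientation: [180.0, 0.0, -0.0]
force: [-4.6, -0.1, 0.7]
opening: 0.0501
```

```bash
python3 look.py q3.png
```

```text
14.75 [0.4651 0.1167 0.1015] [-4.66 -0.38 -0.62] [-0.251  1.308 -0.05 ] 50.3
```

View pics/q3.png

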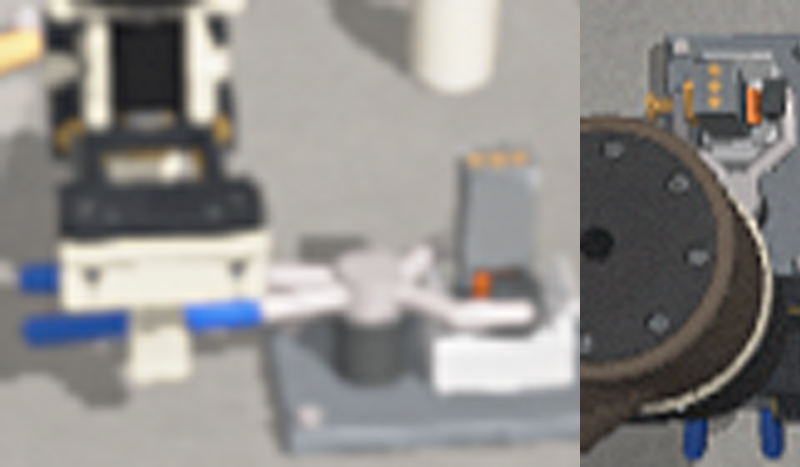

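Call:
play_rows:
  series:
    - [56.7, 0, 0, 0, 0]
    - [56.4, 0, 0, 0, 0]
    - [56.1, 0, 0, 0, 0]
    - [55.8, 0, 0, 0, 0]
    - [55.5, 0, 0, 0, 0]
    - [55.5, 0, 0, 0, 0]

```text
clock: 15.35
tool_pos: [0.4652, 0.1167, 0.1015]
orientation: [180.0, 0.0, -0.0]
force: [-4.6, -0.5, 0.8]
opening: 0.0488
```

```bash
cat > o.py <<'E'
from plant import get_obs
o=get_obs();print(o['clock'],o['force'].round(2),o['moment'].round(3),round(o['opening']*1000,2))
E
python3 o.py
```

```text
15.35 [-4.57 -0.52  0.8 ] [-0.207  1.531 -0.006] 48.77
```

Call:
play_rows:
  series:
    - [55.2, 0, 0, 0, 0]
    - [54.9, 0, 0, 0, 0]
    - [54.6, 0, 0, 0, 0]
    - [54.3, 0, 0, 0, 0]
    - [54, 0, 0, 0, 0]
    - [54, 0, 0, 0, 0]

```text
clock: 15.95
tool_pos: [0.4651, 0.1167, 0.1015]
orientation: [180.0, 0.0, -0.0]
force: [-5.0, -0.6, 0.9]
opening: 0.0474
```

```bash
python3 look.py q4.png
```

```text
16.05 [0.4651 0.1167 0.1015] [-4.71 -0.26  1.16] [-0.206  1.783 -0.028] 47.33
```

View pics/q4.png

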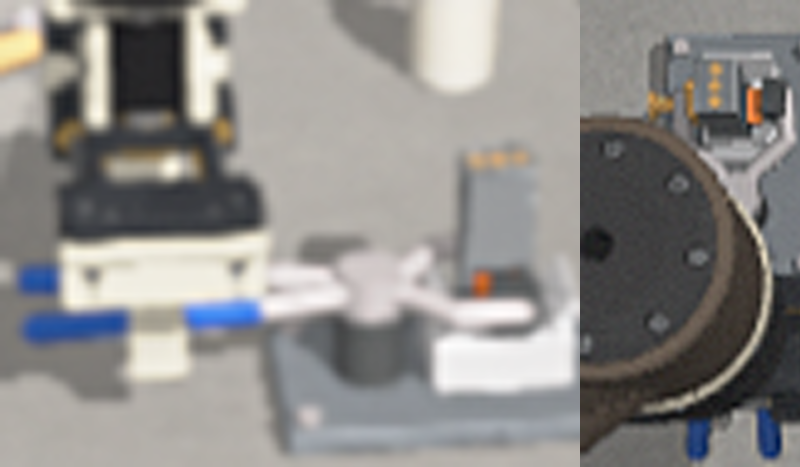

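Call:
play_rows:
  series:
    - [53.8, 0, 0, 0, 0]
    - [53.6, 0, 0, 0, 0]
    - [53.4, 0, 0, 0, 0]
    - [53.2, 0, 0, 0, 0]
    - [53, 0, 0, 0, 0]
    - [53, 0, 0, 0, 0]

```text
clock: 16.65
tool_pos: [0.465, 0.1166, 0.1015]
orientation: [180.0, 0.0, -0.0]
force: [-5.0, -0.1, 0.5]
opening: 0.0466
```

```bash
python3 o.py
```

```text
16.65 [-5.02 -0.08  0.48] [-0.178  1.934 -0.018] 46.63
```

Call:
play_rows:
  series:
    - [52.8, 0, 0, 0, 0]
    - [52.6, 0, 0, 0, 0]
    - [52.4, 0, 0, 0, 0]
    - [52.2, 0, 0, 0, 0]
    - [52, 0, 0, 0, 0]
    - [52, 0, 0, 0, 0]

```text
clock: 17.25
tool_pos: [0.4649, 0.1166, 0.1015]
orientation: [180.0, 0.0, -0.0]
force: [-5.1, -0.3, 1.4]
opening: 0.0455
```

```bash
python3 o.py
```

```text
17.25 [-5.12 -0.26  1.35] [-0.143  2.12   0.027] 45.47
```

Call:
play_rows:
  series:
    - [51.8, 0, 0, 0, 0]
    - [51.6, 0, 0, 0, 0]
    - [51.4, 0, 0, 0, 0]
    - [51.2, 0, 0, 0, 0]
    - [51, 0, 0, 0, 0]
    - [51, 0, 0, 0, 0]

```text
clock: 17.85
tool_pos: [0.4648, 0.1166, 0.1015]
orientation: [180.0, 0.0, -0.0]
force: [-7.6, -0.5, 1.3]
opening: 0.0451
```

```bash
python3 o.py
```

```text
17.85 [-7.57 -0.51  1.28] [-0.065  2.276  0.072] 45.11
```

```bash
python3 look.py q5.png
```

```text
17.95 [0.4648 0.1166 0.1015] [-6.29 -0.21  2.26] [-0.122  2.309  0.023] 44.61
```

View pics/q5.png

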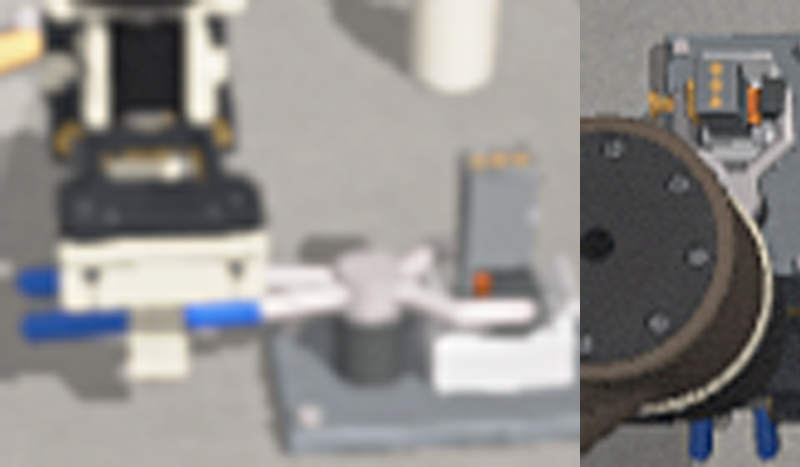

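Call:
play_rows:
  series:
    - [50.8, 0, 0, 0, 0]
    - [50.6, 0, 0, 0, 0]
    - [50.4, 0, 0, 0, 0]
    - [50.2, 0, 0, 0, 0]
    - [50.2, 0, 0, 0, 0]

```text
clock: 18.45
tool_pos: [0.4647, 0.1166, 0.1015]
orientation: [180.0, 0.0, -0.0]
force: [-6.8, -1.4, 2.0]
opening: 0.0441
```

```bash
python3 o.py
```

```text
18.45 [-6.81 -1.37  2.  ] [-0.063  2.431  0.021] 44.06
```

Call:
play_rows:
  series:
    - [50, 0, 0, 0, 0]
    - [49.8, 0, 0, 0, 0]
    - [49.6, 0, 0, 0, 0]
    - [49.4, 0, 0, 0, 0]
    - [49.4, 0, 0, 0, 0]

```text
clock: 18.95
tool_pos: [0.4647, 0.1166, 0.1015]
orientation: [180.0, 0.1, -0.0]
force: [-7.0, -0.1, 2.9]
opening: 0.0434
```

```bash
python3 o.py
```

```text
18.95 [-7.03 -0.07  2.88] [2.000e-03 2.574e+00 2.200e-02] 43.39
```

Call:
play_rows:
  series:
    - [49.2, 0, 0, 0, 0]
    - [49, 0, 0, 0, 0]
    - [48.8, 0, 0, 0, 0]
    - [48.6, 0, 0, 0, 0]
    - [48.6, 0, 0, 0, 0]

```text
clock: 19.45
tool_pos: [0.4646, 0.1166, 0.1015]
orientation: [180.0, 0.1, -0.0]
force: [-7.5, 0.7, 2.7]
opening: 0.0429
```

```bash
python3 o.py
```

```text
19.45 [-7.52  0.69  2.72] [0.042 2.693 0.053] 42.95
```

Call:
play_rows:
  series:
    - [48.4, 0, 0, 0, 0]
    - [48.2, 0, 0, 0, 0]
    - [48, 0, 0, 0, 0]
    - [47.8, 0, 0, 0, 0]
    - [47.8, 0, 0, 0, 0]

```text
clock: 19.95
tool_pos: [0.4645, 0.1165, 0.1015]
orientation: [180.0, 0.1, -0.0]
force: [-7.7, 0.4, 2.6]
opening: 0.042
```

```bash
python3 look.py q6.png
```

```text
20.05 [0.4645 0.1165 0.1015] [-8.41 -0.71  3.77] [0.112 2.913 0.02 ] 41.88
```

View pics/q6.png

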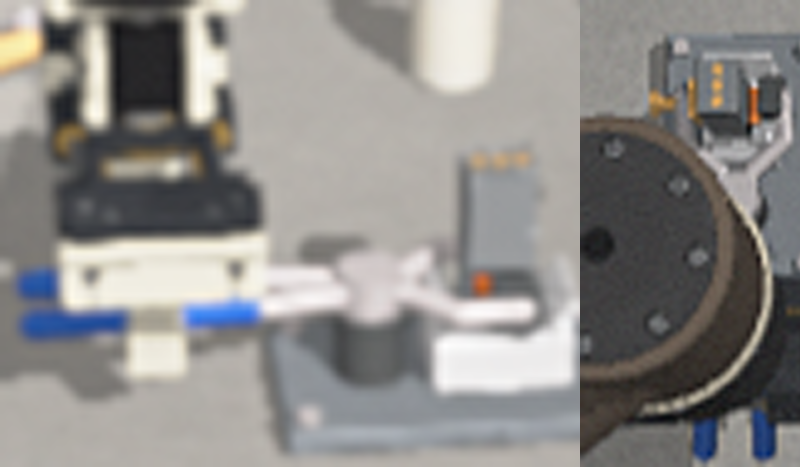

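Call:
play_rows:
  series:
    - [47.6, 0, 0, 0, 0]
    - [47.4, 0, 0, 0, 0]
    - [47.2, 0, 0, 0, 0]
    - [47.2, 0, 0, 0, 0]

```text
clock: 20.45
tool_pos: [0.4645, 0.1165, 0.1015]
orientation: [180.0, 0.1, -0.0]
force: [-7.4, 0.2, 3.5]
opening: 0.042
```

```bash
python3 o.py
```

```text
20.45 [-7.41  0.23  3.45] [0.112 2.981 0.012] 42.04
```

Call:
play_rows:
  series:
    - [47, 0, 0, 0, 0]
    - [46.8, 0, 0, 0, 0]
    - [46.6, 0, 0, 0, 0]
    - [46.6, 0, 0, 0, 0]

```text
clock: 20.85
tool_pos: [0.4645, 0.1165, 0.1015]
orientation: [180.0, 0.1, -0.0]
force: [-8.8, -0.0, 3.4]
opening: 0.0409
```

```bash
python3 look.py q7.png
```

```text
20.95 [0.4644 0.1165 0.1015] [-8.48  0.83  3.09] [0.146 3.034 0.076] 40.73
```

View pics/q7.png

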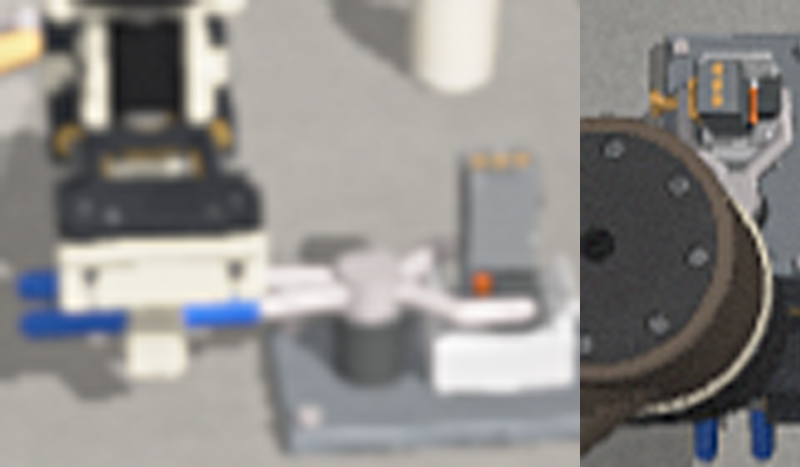

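Call:
play_rows:
  series:
    - [46.4, 0, 0, 0, 0]
    - [46.2, 0, 0, 0, 0]
    - [46, 0, 0, 0, 0]
    - [46, 0, 0, 0, 0]

```text
clock: 21.35
tool_pos: [0.4644, 0.1165, 0.1015]
orientation: [180.0, 0.1, -0.0]
force: [-8.4, 0.0, 3.9]
opening: 0.0403
```

```bash
python3 o.py
```

```text
21.35 [-8.37  0.02  3.88] [0.128 3.015 0.037] 40.33
```

Call:
play_rows:
  series:
    - [45.8, 0, 0, 0, 0]
    - [45.6, 0, 0, 0, 0]
    - [45.4, 0, 0, 0, 0]
    - [45.4, 0, 0, 0, 0]

```text
clock: 21.75
tool_pos: [0.4644, 0.1165, 0.1014]
orientation: [180.0, 0.1, -0.0]
force: [-8.3, -0.4, 3.0]
opening: 0.0398
```

```bash
python3 o.py
```

```text
21.75 [-8.25 -0.4   2.95] [0.009 2.823 0.004] 39.82
```

Call:
play_rows:
  series:
    - [45.2, 0, 0, 0, 0]
    - [45, 0, 0, 0, 0]
    - [45, 0, 0, 0, 0]

```text
clock: 22.05
tool_pos: [0.4649, 0.1166, 0.1014]
orientation: [180.0, 0.0, -0.0]
force: [-5.4, -0.1, 0.2]
opening: 0.0395
```

```bash
python3 o.py
```

```text
22.05 [-5.42 -0.11  0.25] [-0.179  2.009 -0.022] 39.5
```

Call:
play_rows:
  series:
    - [44.8, 0, 0, 0, 0]
    - [44.6, 0, 0, 0, 0]
    - [44.6, 0, 0, 0, 0]

```text
clock: 22.35
tool_pos: [0.4651, 0.1167, 0.1015]
orientation: [180.0, 0.0, -0.0]
force: [-5.0, -0.6, -0.2]
opening: 0.0392
```

```bash
python3 look.py q8.png
```

```text
22.45 [0.4651 0.1167 0.1015] [-5.4  -0.95 -1.17] [-1.490e-01  1.773e+00 -1.000e-03] 39.13
```

View pics/q8.png

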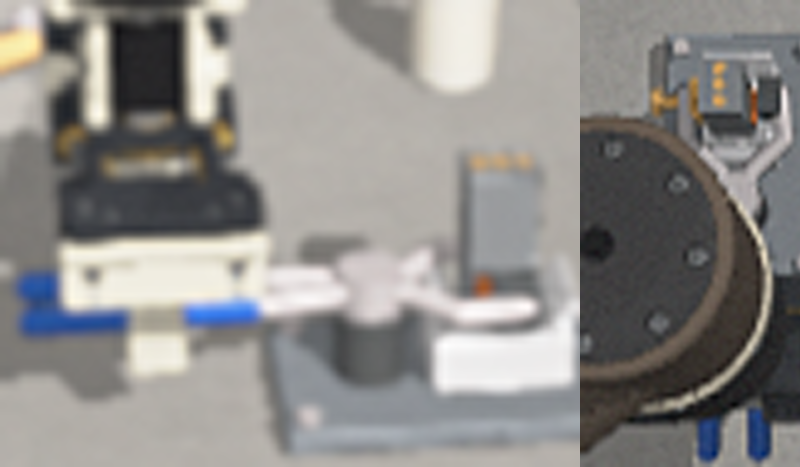

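Wrist force and moment dropped sharply at about 39.5 mm (|Fx| 8.3→5 N, My 3.0→1.8 N·m), so the latch snapped. I'm stopping here and opening gently.

Call:
play_rows:
  series:
    - [44.6, 0, 0, 0, 0]
    - [46, 0, 0, 0, 0]
    - [48, 0, 0, 0, 0]
    - [51, 0, 0, 0, 0]
    - [54, 0, 0, 0, 0]
    - [57, 0, 0, 0, 0]
    - [60, 0, 0, 0, 0]
    - [63, 0, 0, 0, 0]
    - [66, 0, 0, 0, 0]
    - [69, 0, 0, 0, 0]

```text
clock: 23.45
tool_pos: [0.4657, 0.1171, 0.1019]
orientation: [-180.0, -0.1, 0.0]
force: [2.2, 0.2, -0.0]
opening: 0.0591
```

Call:
play_rows:
  series:
    - [72, 0, 0, 0, 0]
    - [75, 0, 0, 0, 0]
    - [78, 0, 0, 0, 0]
    - [82, 0, 0, 0, 0]
    - [88, 0, 0, 0, 0]
    - [94, 0, 0, 0, 0]
    - [100, 0, 0, 0, 0]
    - [100, 0, 0, 0, 0]
    - [100, 0, 0, 0, 0]

```text
clock: 24.35
tool_pos: [0.465, 0.1167, 0.1015]
orientation: [180.0, 0.0, -0.0]
force: [-0.7, 0.2, 0.5]
opening: 0.0876
```

```bash
python3 look.py q9.png
```

```text
24.45 [0.4651 0.1167 0.1015] [-0.45 -0.22 -0.38] [-0.113  0.001 -0.02 ] 87.81
```

View pics/q9.png

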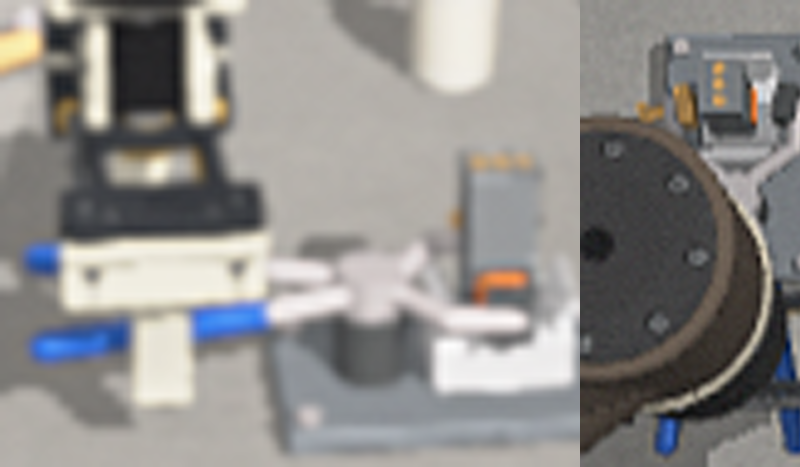

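Call:
play_rows:
  series:
    - [100, 0, 0, -0.01, 0]
    - [100, 0, 0, -0.03, 0]
    - [100, 0, 0, -0.06, 0]
    - [100, 0, 0, -0.1, 0]
    - [100, 0, 0, -0.14, 0]
    - [100, -0.03, 0, -0.15, 0]
    - [100, -0.05, 0, -0.16, 0]
    - [100, -0.05, 0, -0.16, 0]
    - [100, -0.05, 0, -0.16, 0]

```text
clock: 25.35
tool_pos: [0.4152, 0.1169, 0.2626]
orientation: [-179.9, -0.1, 0.0]
force: [0.4, -0.1, 0.4]
opening: 0.0878
```

```bash
python3 - <<'E'
from h import *
d=np.load('s1.npz');t0={k:d['t_'+k] for k in('frame','z_map','mtx','D','camera_from_world')}
t=snap('top');s=snap('side')
def om(S):
    f=S['frame'];h=cv2.cvtColor(f,cv2.COLOR_RGB2HSV);m=(h[...,0]<13)&(h[...,1]>150)&(h[...,2]>120);m[:,:270]=m[:,:270]
    v,u=np.nonzero(m[165:205,262:290]);return len(u)
print('orange px before/after',om(t0),om(t))
a=[cv2.resize(x['frame'][165:205,240:300],(390,260),interpolation=cv2.INTER_CUBIC) for x in(t0,t)]
b=cv2.resize(s['frame'][120:200,250:367],(780,533))
P=cloud(s);X,Y,Z=[P[...,i] for i in range(3)]
q=P[(abs(X-.611)<.03)&(abs(Y-.117)<.03)&(Z>.08)&(Z<.1)];print('front',np.median(q,0)*1000,'dy/dz',np.polyfit(q[:,2],q[:,1],1)[0])
q=P[(abs(X-.611)<.03)&(abs(Y-.117)<.03)&(Z>.1)];print('top z',np.percentile(q[:,2],90))
cv2.imwrite('pics/f1.png',np.hstack(a)[:,:,::-1]);cv2.imwrite('pics/f2.png',b[:,:,::-1])
P=cloud(t);X,Y,Z=[P[...,i] for i in range(3)];hsv=cv2.cvtColor(t['frame'],cv2.COLOR_RGB2HSV);H,Sa=hsv[...,0],hsv[...,1]
b=(X>.4)&(X<.6)&(Y>.05)&(Y<.2)&(H>100)&(H<125)&(Sa>150)&(Z>.035)&(Z<.075)&(abs(X-.4655)<.008);yy=Y[b];print('handle ys',yy[yy<.117].mean(),yy[yy>.117].mean())
print(get_obs()['clock'],get_obs()['tool_pos'],get_obs()['force'])
E
```

```text
orange px before/after 6 6
front [610.84572772 108.02483061  90.39625304] dy/dz -0.0714249682894177
top z 0.10958345755775012
handle ys 0.09387202362919733 nan
25.45 [0.41549237 0.11682031 0.26167264] [ 0.44949544  0.19444148 -0.3463652 ]<stdin>:15: RuntimeWarning: Mean of empty slice.
  ret = ret.dtype.type(ret / rcount)
```

View pics/f1.png

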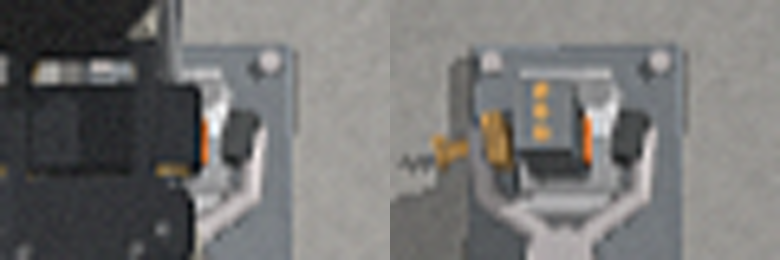

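View pics/f2.png

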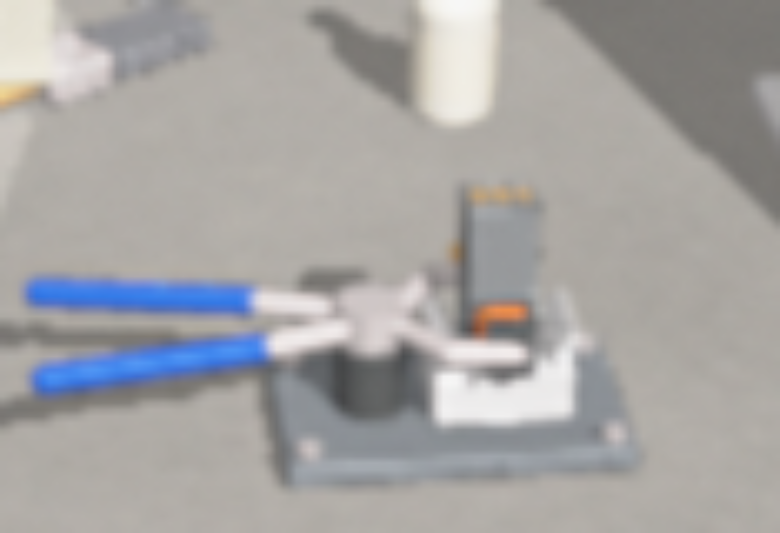

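```bash
python3 -c "
from plant import close_job
print(close_job())"
```

```text
the job is handed in; nothing more can be done
None
```

I set the grey connector in the nest, latch towards the steel (-y) jaw, and squeezed the handles in small steps until the latch gave. I then let the handles spring open, backed the arm away, and handed the job in at about 25.5 s. `close_job` reports no verdict, so the outcome below rests on my own readings.

- **Snap:** at about 39.5 mm over the handles, the wrist force along x dropped from about 8.3 to 5 N. The moment about y dropped from 3.0 to 1.8 N·m. I stopped squeezing 0.4 mm further on.
- **Latch after opening:** in the top view it sticks out about 3.5–4 mm, against about 8 mm before, which fits it being home.
- **Connector:** it stands in the nest with its origin about 1 mm from the nest's y centre and its top at 0.109 m, as expected.
- **Handles and robot:** the last pictures show the handles open, and the arm is clear with no force beyond noise.

**Checks that failed or stayed unclear:**
- My automatic orange-pixel comparison said nothing, because the "before" picture was partly hidden by the gripper (6 pixels in both).
- The numeric handle-gap check could not see the left handle under the arm, so "handles open" is judged from the side view only.
- The fitted front-face slope of -0.07 in the final depth data is noisy and mixes in latch and top pixels; the pictures show the connector upright.
- I did not re-measure the relays, bottle and spool at the end. The relays had about 4 mm nominal clearance when the fingers went down beside the connector, and they looked undisturbed after the lift.

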